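# Park the index plunger and slide the board carriage over

## Task

Free the circuit-board carriage on the repair stand: pull its sprung index plunger up by the black wing grip and twist it counter-clockwise (seen from above), feeling for the rest notch without forcing the lug, and let it drop fully into the notch so that it stays retracted. Then slide the carriage by its red grip all the way to its stop at the yellow end of the stand, let go, and leave the other things on the bench where they are.

Things in the scene. Friction and masses are not known exactly. Their poses are not given: they have to be found in the camera images.
- stand: circuit-board stand fixed to the bench: dark base plate 270 x 360 mm, 12 mm thick, with two aluminium rails along its own y, a yellow end-stop bar at its +y end, and a blue bracket (top 62 mm above the bench) on its -x side that carries the index plunger. Origin: centre of the underside. Its axes: y along the rails, z up.
- plunger_axis (a point): point on the plunger's vertical axis at the top of the blue bracket, 95 mm from the stand's origin towards its -x, 62 mm above the bench; axes as the stand's. A fixed steel crown 58 mm across surrounds the axis here; its tall red wall reaches 93 mm above the bench, the rest of it 81 mm.
- crown_land (a point): point on the plunger's axis, 81 mm above the bench, level with the crown's land. Going counter-clockwise from above the lug meets: a wide gap (home), the flat land 5 mm wide, the rest notch 7.5 mm wide and 4 mm deep, and right behind it the tall red wall, which stops the lug at every height. The crown was fitted by hand: the notch's middle is anywhere from 0.82 to 1.42 rad (wing); find it by feel.
- wing_grip (a point): middle of the wing grip of the plunger, on its axis, 116 mm above the bench at home: upright black wing 40 mm long (its own x), 12 mm thick (its own y), 32 mm tall (from 18 mm below this point up to 14 mm above it), with an orange mark on its +x end. It rises and turns with the plunger.
- plunger (a joint): how far the plunger is pulled up, m: 0 home (pin 6 mm deep in the carriage's hole), 0.010 with the lug on the floor of the rest notch, 0.014 with the lug on the land, 0.019 at most. A spring pulls it down with 6 N at 0, 300 N/m more with height (about 10 N at 0.014). Raise it to 0.015 to 0.018 to pass over the land.
- wing (a joint): turn of the wing grip, rad, growing counter-clockwise seen from above; near 0 at home, where the wing's x is parallel to the stand's x; turns freely (0.02 N m) while the lug touches nothing.
- lug: brass lug fixed to the plunger under the wing, 5 mm wide and 5 mm high, reaching 27 mm from the axis towards the wing's +x (orange) end; its centre line is the wing's x. Origin: on the axis, 5 mm below the lug, 62 mm above the bench at home. It must not be jammed against the crown with more than 25 N (about 0.5 N m of twist at the wing; its spring alone gives some 10 N).
- post_grip (a point): middle of the upright red round grip on the carriage, 22 mm diameter, 45 mm tall (from 57 to 102 mm above the bench), this point 84 mm above the bench; 45 mm to the stand's +x and, at the start, 45 mm to its -y from the stand's origin. It moves with the carriage.
- carriage (a joint): how far the aluminium carriage (150 x 130 mm, with a green circuit board, parts up to 56 mm above the bench) has slid along the stand's +y, m: 0 where the plunger's pin locks it, 0.100 at its stop. It slides with about 2.5 N of friction and stays where it is left.
- solder_reel: small blue solder reel, 42 mm diameter, 30 mm tall, standing on the near right corner of the stand's base plate; a bystander. Origin: centre of the underside.
- spray_can: white spray can, 52 mm diameter, 150 mm tall, standing on the bench; a bystander. Origin: centre of the underside.
- flux_bottle: small blue bottle, 36 mm diameter, 70 mm tall; a bystander. Origin: centre of the underside.
- screwdriver: screwdriver lying on the bench; a bystander. Origin: on the shaft's axis line underneath it.
- screw_cup: white cup for screws, 64 mm across, 45 mm tall; a bystander. Origin: centre of the underside.
- transformer: small dark transformer with a yellow winding, 50 x 56 x 34 mm; a bystander. Origin: centre of the underside.
- meter: yellow hand meter lying flat, 130 x 70 x 30 mm; a bystander. Origin: centre of the underside.

How it is judged:
By the outcome, as a careful person would: the job done as asked, in the order asked, and still so for the second after the job is handed in, with the robot touching nothing.
It also fails if it takes over 72 s, if anything falls off the work surface, if the arm or the gripper's body presses on something with over 40 N, if the wrist force passes 120 N, or if a joint passes its speed limit or range.

## Robot

A 7-joint arm with a two-finger parallel gripper is mounted at the origin on the work surface. World frame = base frame: x ahead of the robot, y to its left, z up, the work surface at z = 0. Lengths are in m, angles in rad, forces in N, time in s.
With the tool pointing down it reaches from about 0.35 to 0.9 m from the base axis. Payload 8.1 kg.
Tool frame: the origin (TCP) lies midway between the tips of the shut fingers; the grasp point (between the pads) lies arm.tcp_to_grasp behind it (arm.tcp_to_grasp is the distance from the TCP to the grasp point, in m); z points along the fingers, y is the line along which they close (so a half turn about z gives the same grasp; the last joint's range is limited). The gripper opens to 92 mm and grips with 3 to 60 N. Pads are 19 mm wide; open, the fingers measure 130 mm over their backs; the gripper's body (75 mm by 190 mm) begins 47 mm behind the grasp point.
Start: joints at [-1.358, 0.434, 0.025, 1.573, -0.012, 1.134, -0.075], TCP at [0.194, 0.594, 0.227] pointing down, gripper open.
Joint ranges: [-2.62, 2.62], [-0.44, 2.09], [-1.27, 1.32], [0.08, 2.57], [-1.32, 4.46], [0.12, 2], [-2.74, 2.74]. Speed limits (rad/s): [2.22, 2.22, 3.01, 3.01, 3.14, 3.14, 3.14].

## Interface

Orientations are given as a rotation vector (axis times angle).
In Python, from cell import observe, get_image, arm gives the robot as it stands. The module is installed in compiled form; this text tells all that it offers.
- The arm moves only by the tool drive_tool, never from a script. Its argument "steps" is a list of rows, each a list of 5 numbers: the closure, from 0 (fully open) to 1 (shut), then the shift along the world's x, y, z in mm, then the turn about the world's z in rad. In form: [[hand, x, y, z, roll], ...]. A call has 1 to 20 rows; each row shifts and turns the commanded pose from where the row before left it; what a row does not reach is not made up. A row lasts 1/12 s, in which the tool goes at most 41.7 mm and 7.16 degrees, less where a joint would pass 70% of its speed; a pose out of reach is approached as far as the arm can. A call with a gripper value outside its range is refused whole. The fingers move at their own pace and stop on an object; "grip_force" is the grip in N (left out, the last holds). Time passes only in rows, so rows that do not move let the fingers close. It gives the time, the measured TCP pose, the force, the opening and the grip force at its end, in the units of the state.
- observe(): the state, without advancing time (a new reading comes with each control period).
- get_image(name): name is "scene" or "top"; returns a dict with "image" (400x640x3 uint8, red, green, blue), "vfov" (degrees; the focal length in pixels is half the picture's height over the tangent of half this angle, whatever the lens; pixels are square), "cx", "cy" (the principal point, pixels), "k1" (the pictures are not rectified: a ray, as slopes to the right and down, at radius r is drawn at 1 + k1 r^2 times it, then the intrinsics apply), "xyz" and "attitude" of the camera in the world. Camera axes: x right, y down, z forward; pixel columns grow to the right and rows downward; lengths in m; the calibration is good to about 2 mm. A picture is of the moment at which its call begins. There is no depth.
- arm.sign_off(): hands the job in; it is judged then, once.
The state is a dict: "clock": time; "joints": joint angles; "dq": joint speeds; "joint_efforts": joint torques, N m; "position": TCP position; "ee_rot": TCP orientation; "force": force on the tool from outside, world axes, zero at the start; "ft_torque": the same for the moment, N m; "width": opening from 0.0 (shut) to 1.0 (fully open); "gripper_force": force on a finger pad.
Only numpy, scipy, OpenCV 4.12 (cv2) and the standard library are available. Lean on these libraries where they do the work, as an engineer would, in place of code of your own. Each camera call takes 0.05 s, during which the arm holds its last target. There are 200 camera calls.

## Working session

There is one attempt and no reset: what is moved stays moved. The work goes in short steps, Python scripts to look and compute and a tool call to move; the robot and the scene stay as the last step left them, time stands still between calls to the robot, and variables do not carry over. Pictures are saved under pics/ and viewed, at most 10 in all, crops included, and the job is handed in when it is done.

Besides the shell and the picture viewer there is one more tool, called after "Call:" by a JSON object that holds its "op" and its "data", one argument or row to a line. drive_tool: Moves the arm, as the interface text tells. Its arguments: {"type":"object","properties":{"steps":{"type":"array"},"grip_force":{"type":"number"}},"required":["steps"]}

```bash
mkdir -p pics
cat > h.py <<'E'
import numpy as np, cv2
from scipy.spatial.transform import Rotation as R
from cell import observe, get_image, arm
def cam(n):
    d=get_image(n); return d
def att(d):
    a=np.array(d["attitude"],float)
    return R.from_rotvec(a).as_matrix() if a.shape==(3,) else (a if a.shape==(3,3) else R.from_quat(a).as_matrix())
def pix2z(d,u,v,z):
    f=200/np.tan(np.radians(d["vfov"])/2)
    p=np.array([(u-d["cx"])/f,(v-d["cy"])/f]); q=p.copy()
    for _ in range(30): q=p/(1+d["k1"]*(q@q))
    r=att(d)@np.array([q[0],q[1],1]); c=np.array(d["xyz"])
    return c+r*(z-c[2])/r[2]
def proj(d,P):
    f=200/np.tan(np.radians(d["vfov"])/2)
    X=att(d).T@(np.array(P)-np.array(d["xyz"])); q=X[:2]/X[2]; q=q*(1+d["k1"]*(q@q))
    return q*f+[d["cx"],d["cy"]]
def save(d,n): cv2.imwrite(f"pics/{n}.png",cv2.cvtColor(d["image"],cv2.COLOR_RGB2BGR))
E
python3 - <<'E'
from h import *
for n in("top","scene"):
    d=cam(n); save(d,n+"0"); print({k:v for k,v in d.items() if k!="image"})
print(observe(),arm.tcp_to_grasp)
E
```

```text
{'vfov': 47.633138274767994, 'cx': 316.1645108038813, 'cy': 200.69429644327732, 'k1': -0.09277016738948399, 'xyz': array([0.30688285, 0.01581086, 1.46206915]), 'attitude': array([-2.17690516,  2.12349452, -0.17888229])}
{'vfov': 46.37132694603477, 'cx': 317.524454924351, 'cy': 207.5277627447583, 'k1': -0.04231455137598308, 'xyz': array([1.25630368, 0.13498746, 1.29097708]), 'attitude': array([-1.7576451 , -2.05773388,  0.61370853])}
{'clock': 0.1, 'joints': array([-1.35759277,  0.43512912,  0.02498475,  1.5740043 , -0.01157184,
        1.13396551, -0.07509834]), 'dq': array([ 0.00015322, -0.00192964, -0.00170898, -0.00125797,  0.00124343,
       -0.00026355,  0.00140668]), 'joint_efforts': array([ 2.97338083e-03, -6.69122672e+01,  9.87754315e-01, -3.15148902e+01,
       -6.06018165e-02,  3.73983965e-02,  4.88550938e-05]), 'position': array([0.19403934, 0.5936484 , 0.2260393 ]), 'ee_rot': array([-4.94096889e-01, -3.10243267e+00,  2.13727402e-03]), 'force': array([-0.31109795,  0.01953592, -0.11429335]), 'ft_torque': array([-0.01954366, -0.01735678,  0.0171293 ]), 'gripper_force': 0.0, 'width': 0.9970046695562994} 0.0188
```

View pics/top0.png

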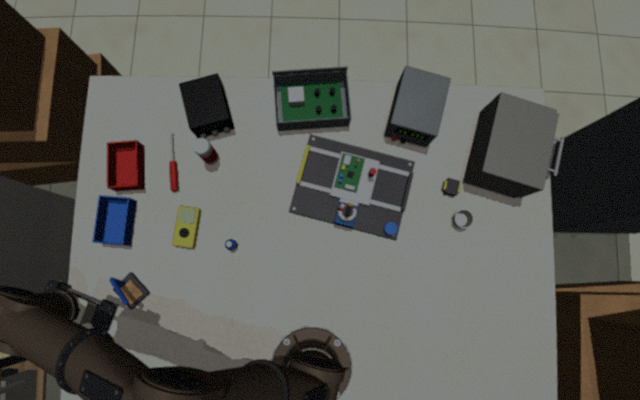

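View pics/scene0.png

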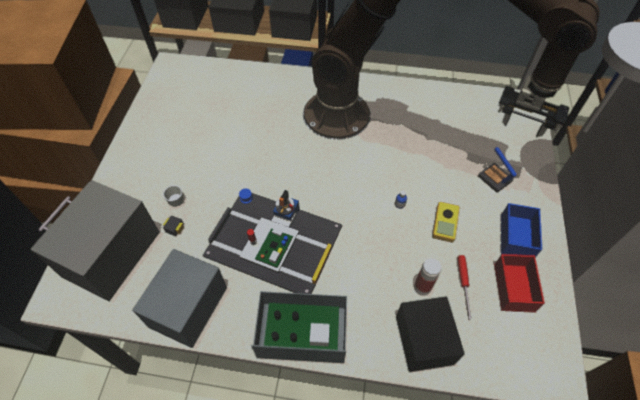

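Top view: the stand's plate corners are near (311,135), (414,160), (398,238) and (291,211). The yellow end is at left, the plunger near (347,212), the red post near (372,172) and the reel at (391,229). I'll zoom in for finer values.

Run:
```python
from h import *
t=cv2.imread("pics/top0.png")[125:250,280:425]; s=cv2.imread("pics/scene0.png")[180:300,195:350]
t=cv2.resize(t,(640,552),interpolation=cv2.INTER_CUBIC)  # 4.414
cv2.imwrite("pics/tc.png",t); cv2.imwrite("pics/sc.png",cv2.resize(s,None,fx=5,fy=5,interpolation=cv2.INTER_CUBIC))
d=cam("top")
for uv in[(311,135),(414,160),(398,238),(291,211)]: print(pix2z(d,*uv,.012))
print("post",pix2z(d,372,171,.102),"wing",pix2z(d,347,211,.13))
```

```text
[0.74676291 0.0180069  0.012     ]
[ 0.67170529 -0.32504695  0.012     ]
[ 0.41241938 -0.27055239  0.012     ]
[0.49123752 0.07602858 0.012     ]
post [ 0.61024438 -0.17276721  0.102     ] wing [ 0.48050938 -0.09490931  0.13      ]
```

View pics/tc.png

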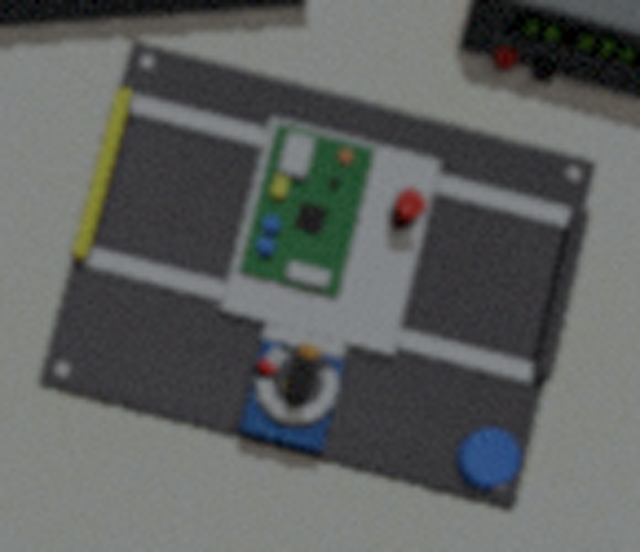

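View pics/sc.png

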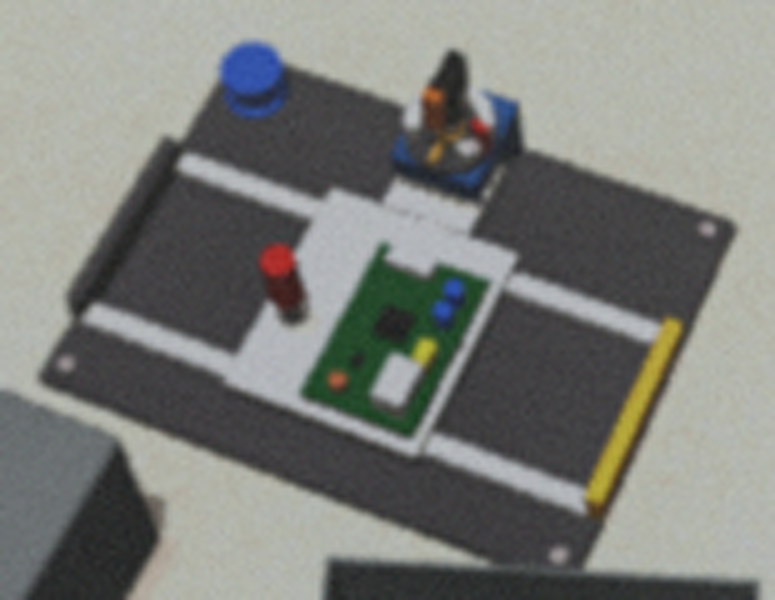

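Run:
```python
from h import *
from scipy.optimize import least_squares
dt,ds=cam("top"),cam("scene")
T=lambda x,y:((x+.5)/4.414-.5+280,(y+.5)/4.416-.5+125)
S=lambda x,y:((x+.5)/5-.5+195,(y+.5)/5-.5+180)
ob=[(dt,T(137,43),(.135,.18,.012)),(dt,T(593,163),(.135,-.18,.012)),(dt,T(513,507),(-.135,-.18,.012)),(dt,T(43,385),(-.135,.18,.012)),
(ds,S(735,225),(-.135,.18,.012)),(ds,S(42,378),(.135,-.18,.012)),(ds,S(580,572),(.135,.18,.012)),
(dt,T(411,203),(.045,-.045,.102)),(ds,S(278,258),(.045,-.045,.102))]
def w(p,P):
    c,s=np.cos(p[2]),np.sin(p[2]); return np.array([p[0]+c*P[0]-s*P[1],p[1]+s*P[0]+c*P[1],P[2]])
f=lambda p:np.concatenate([proj(d,w(p,P))-uv for d,uv,P in ob])
r=least_squares(f,[.58,-.12,.2],loss="soft_l1"); p=r.x
print(p,np.round(f(p).reshape(-1,2),1))
for n,P in dict(axis=(-.095,0,.116),post0=(.045,-.045,.084),post1=(.045,.055,.084)).items(): print(n,w(p,P))
for P in[(-.115,0,.13),(-.075,0,.13),(-.095,0,.081)]:
    a=proj(dt,w(p,P));b=proj(ds,w(p,P)); print("tc",(a-[280,125])*4.415,"sc",(b-[195,180])*5)
o=observe(); print(R.from_rotvec(o["ee_rot"]).as_matrix().round(3))
```

```text
[ 0.57670634 -0.12056345 -0.23033621] [[-1.4 -0.1]
 [ 0.5 -0.1]
 [ 0.5  1.1]
 [-1.3  0.6]
 [ 0.7 -1. ]
 [-1.4  0.4]
 [-1.1  3.4]
 [-0.1  0.4]
 [ 0.1  0.6]]
axis [ 0.48421532 -0.09887449  0.116     ]
post0 [ 0.61024416 -0.17464871  0.084     ]
post1 [ 0.63307464 -0.07728974  0.084     ]
tc [294.59107827 402.9603586 ] sc [455.26132079  48.72463798]
tc [308.89324752 345.91514819] sc [427.7160399   99.31646069]
tc [295.5985962  383.50102054] sc [446.82072739 118.55563315]
[[-0.951  0.311 -0.   ]
 [ 0.311  0.951 -0.001]
 [-0.    -0.001 -1.   ]]
```

The fit agrees with the geometry: stand yaw −0.230, plunger axis at (0.484, −0.099). I'm approaching with the half-turn grasp so joint 7 keeps room for the twist.

Call:
{"op": "drive_tool", "data": {
  "steps": [
    [0, 11.6, -27.7, 0, -0.122],
    [0, 11.6, -27.7, 0, -0.122],
    [0, 11.6, -27.7, 0, -0.122],
    [0, 11.6, -27.7, 0, -0.122],
    [0, 11.6, -27.7, 0, -0.122],
    [0, 11.6, -27.7, 0, -0.122],
    [0, 11.6, -27.7, 0, -0.122],
    [0, 11.6, -27.7, 0, -0.122],
    [0, 11.6, -27.7, 0, -0.122],
    [0, 11.6, -27.7, 0, -0.122],
    [0, 11.6, -27.7, 0, -0.122],
    [0, 11.6, -27.7, 0, -0.122],
    [0, 11.6, -27.7, 0, -0.122],
    [0, 11.6, -27.7, 0, -0.122],
    [0, 11.6, -27.7, 0, -0.122],
    [0, 11.6, -27.7, 0, -0.122],
    [0, 11.6, -27.7, 0, -0.122],
    [0, 11.6, -27.7, 0, -0.122],
    [0, 11.6, -27.7, 0, -0.122],
    [0, 11.6, -27.7, 0, -0.122]
  ],
  "grip_force": 30
}}

```text
clock: 1.92
position: [0.4264, 0.0387, 0.227]
ee_rot: [-3.085, -0.593, -0.001]
force: [1.2, 0.4, 0.1]
width: 1.003
gripper_force: 0.0
```

```bash
cat > st.py <<'E'
from h import *
o=observe(); M=R.from_rotvec(o["ee_rot"]).as_matrix()
print("t",round(o["clock"],2),"pos",o["position"].round(4),"yang",round(np.arctan2(M[1,1],M[0,1]),4),"z",M[:,2].round(3),"j",o["joints"].round(2),"F",o["force"].round(2),"T",o["ft_torque"].round(3),"w",round(o["width"],3),o["gripper_force"])
E
python3 st.py
```

```text
t 1.92 pos [0.4264 0.0387 0.227 ] yang -1.1909 z [ 0.001  0.001 -1.   ] j [-0.86  0.1   0.72  2.06 -0.08  1.   -1.29] F [1.18 0.44 0.05] T [-0.018  0.137 -0.021] w 1.003 0.0
```

Call:
{"op": "drive_tool", "data": {
  "steps": [
    [0, 9.6, -23, -5, -0.101],
    [0, 9.6, -23, -5, -0.101],
    [0, 9.6, -23, -5, -0.101],
    [0, 9.6, -23, -5, -0.101],
    [0, 9.6, -23, -5, -0.101],
    [0, 9.6, -23, -5, -0.101],
    [0, 0, 0, 0, 0],
    [0, 0, 0, 0, 0]
  ]
}}

```text
clock: 2.58
position: [0.4836, -0.0992, 0.1965]
ee_rot: [3.121, -0.348, -0.001]
force: [-0.4, 0.2, 0.5]
width: 0.993
gripper_force: 0.0
```

```bash
python3 st.py
python3 - <<'E'
from h import *
d=cam("scene");d2=cam("top")
a=cv2.resize(d["image"][170:260,215:335],(480,360),interpolation=cv2.INTER_CUBIC); b=cv2.resize(d2["image"][170:250,300:400],(300,240),interpolation=cv2.INTER_CUBIC)
c=np.zeros((360,780,3),np.uint8);c[:,:480]=a;c[:240,480:]=b
cv2.imwrite("pics/s1.png",c[:,:,::-1]); save(d,"s1full")
E
```

```text
t 2.58 pos [ 0.4836 -0.0992  0.1965] yang -1.7932 z [-0.001 -0.001 -1.   ] j [-0.58  0.32  0.88  1.97 -0.29  0.98 -1.36] F [-0.37  0.19  0.45] T [-0.027  0.144  0.031] w 0.993 0.0
```

View pics/s1.png

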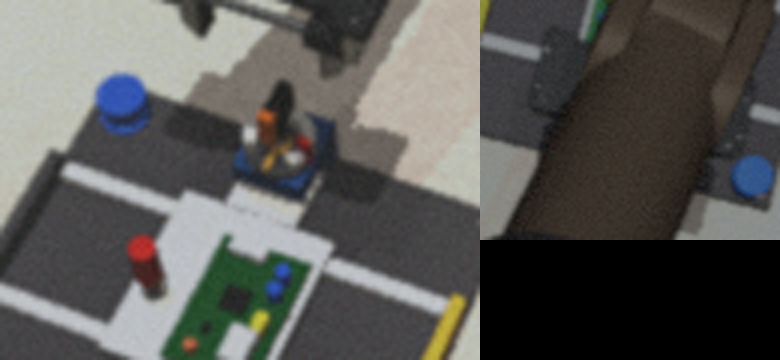

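The open hand is straddling the wing along the stand's y, clear of everything. I'll lower it and close gently.

Call:
{"op": "drive_tool", "data": {
  "steps": [
    [0, 0.5, 0, -24, 0],
    [0, 0, 0, -24, 0],
    [0, 0, 0, -24, 0],
    [0, 0, 0, -24, 0],
    [0, 0, 0, 0, 0],
    [0.5, 0, 0, 0, 0],
    [0.7, 0, 0, 0, 0],
    [0.8, 0, 0, 0, 0],
    [0.8, 0, 0, 0, 0],
    [0.8, 0, 0, 0, 0],
    [0.8, 0, 0, 0, 0],
    [0.8, 0, 0, 0, 0]
  ],
  "grip_force": 10
}}

```text
clock: 3.68
position: [0.4845, -0.0978, 0.1011]
ee_rot: [-3.122, 0.345, -0.001]
force: [0.2, -0.2, -0.2]
width: 0.544
gripper_force: 0.0
```

```bash
python3 st.py
```

```text
t 3.68 pos [ 0.4845 -0.0978  0.1011] yang -1.7909 z [ 0.001  0.    -1.   ] j [-0.47  0.46  0.76  2.08 -0.45  0.77 -1.22] F [ 0.25 -0.21 -0.24] T [0.009 0.208 0.004] w 0.544 0.0
```

Fingers are still moving, so I'll let them close further.

Call:
{"op": "drive_tool", "data": {
  "steps": [
    [1, 0, 0, 0, 0],
    [1, 0, 0, 0, 0],
    [1, 0, 0, 0, 0],
    [1, 0, 0, 0, 0],
    [1, 0, 0, 0, 0],
    [1, 0, 0, 0, 0],
    [1, 0, 0, 0, 0],
    [1, 0, 0, 0, 0]
  ],
  "grip_force": 10
}}

```text
clock: 4.35
position: [0.4842, -0.0984, 0.1008]
ee_rot: [3.122, -0.346, 0.0]
force: [0.5, -2.9, -1.3]
width: 0.131
gripper_force: 10.0
```

```bash
python3 st.py
```

```text
t 4.35 pos [ 0.4842 -0.0984  0.1008] yang -1.7916 z [ 0.    -0.001 -1.   ] j [-0.47  0.46  0.76  2.08 -0.45  0.77 -1.22] F [ 0.51 -2.88 -1.33] T [-0.776  0.169 -0.024] w 0.131 9.989267438650131
```

Wing held (12 mm). I'll ease the small side load, grip firmly and lift.

Call:
{"op": "drive_tool", "data": {
  "steps": [
    [1, 0, -0.7, 0, 0],
    [1, 0, 0, 0, 0],
    [1, 0, 0, 0, 0],
    [1, 0, 0, 4, 0],
    [1, 0, 0, 4, 0],
    [1, 0, 0, 4, 0],
    [1, 0, 0, 3, 0],
    [1, 0, 0, 1.5, 0],
    [1, 0, 0, 0, 0],
    [1, 0, 0, 0, 0]
  ],
  "grip_force": 35
}}

```text
clock: 5.18
position: [0.4841, -0.0985, 0.1172]
ee_rot: [3.123, -0.345, -0.0]
force: [1.7, -2.2, -13.0]
width: 0.13
gripper_force: 35.0
```

```bash
python3 st.py
```

```text
t 5.18 pos [ 0.4841 -0.0985  0.1172] yang -1.7909 z [-0. -0. -1.] j [-0.49  0.43  0.79  2.06 -0.42  0.81 -1.24] F [  1.65  -2.21 -12.95] T [-0.495 -0.415  0.003] w 0.13 34.98558819293976
```

Call:
{"op": "drive_tool", "data": {
  "steps": [
    [1, 0, 0, 0, 0.08],
    [1, 0, 0, 0, 0.08],
    [1, 0, 0, 0, 0.08],
    [1, 0, 0, 0, 0.08],
    [1, 0, 0, 0, 0.08],
    [1, 0, 0, 0, 0],
    [1, 0, 0, 0, 0]
  ]
}}

```text
clock: 5.77
position: [0.4841, -0.0984, 0.1171]
ee_rot: [-3.129, -0.278, 0.0]
force: [3.5, -0.6, -12.1]
width: 0.127
gripper_force: 35.0
```

```bash
python3 st.py
```

```text
t 5.77 pos [ 0.4841 -0.0984  0.1171] yang -1.3934 z [-0.  0. -1.] j [-0.41  0.41  0.67  2.06 -0.35  0.79 -0.92] F [  3.45  -0.58 -12.13] T [-0.064 -0.51   0.046] w 0.127 34.98859226703644
```

Call:
{"op": "drive_tool", "data": {
  "steps": [
    [1, 0.5, 0, 0, 0.06],
    [1, 0, 0, 0, 0.06],
    [1, 0, 0, 0, 0.06],
    [1, 0, 0, 0, 0.06],
    [1, 0, 0, 0, 0.06],
    [1, 0, 0, 0, 0.05],
    [1, 0, 0, 0, 0],
    [1, 0, 0, 0, 0]
  ]
}}

```text
clock: 6.43
position: [0.4841, -0.0982, 0.1169]
ee_rot: [-3.032, -0.817, 0.002]
force: [1.6, 1.7, -12.5]
width: 0.128
gripper_force: 35.0
```

```bash
python3 st.py
```

```text
t 6.43 pos [ 0.4841 -0.0982  0.1169] yang -1.0443 z [-0.001  0.001 -1.   ] j [-0.35  0.39  0.57  2.05 -0.3   0.78 -0.64] F [  1.63   1.67 -12.49] T [ 0.192 -0.107 -0.023] w 0.128 34.990214109420776
```

The grip itself can cap the twist: 20 N over the 19 mm pads gives under 0.4 Nm. I'll reduce to that and feel for the wall in small steps.

Call:
{"op": "drive_tool", "data": {
  "steps": [
    [1, 0, 0, 0, 0],
    [1, 0, 0, 0, 0.02],
    [1, 0, 0, 0, 0.02],
    [1, 0, 0, 0, 0],
    [1, 0, 0, 0, 0]
  ],
  "grip_force": 20
}}

```text
clock: 6.85
position: [0.4842, -0.0983, 0.117]
ee_rot: [-3.014, -0.883, 0.001]
force: [-1.5, 3.2, -11.6]
width: 0.13
gripper_force: 20.0
```

```bash
python3 st.py
```

```text
t 6.85 pos [ 0.4842 -0.0983  0.117 ] yang -1.0011 z [-0.001  0.    -1.   ] j [-0.34  0.39  0.56  2.05 -0.29  0.78 -0.6 ] F [ -1.52   3.23 -11.63] T [ 0.644  0.385 -0.006] w 0.13 19.995772540569305
```

Call:
{"op": "drive_tool", "data": {
  "steps": [
    [1, 0, 0.3, 0, 0.02],
    [1, 0, 0, 0, 0.02],
    [1, 0, 0, 0, 0],
    [1, 0, 0, 0, 0]
  ]
}}

```text
clock: 7.18
position: [0.4842, -0.0982, 0.1171]
ee_rot: [-2.996, -0.943, 0.001]
force: [-2.1, 2.1, -12.5]
width: 0.128
gripper_force: 20.0
```

```bash
python3 st.py
```

```text
t 7.18 pos [ 0.4842 -0.0982  0.1171] yang -0.961 z [-0.001  0.    -1.   ] j [-0.33  0.39  0.55  2.05 -0.28  0.78 -0.57] F [ -2.13   2.08 -12.54] T [0.557 0.757 0.031] w 0.128 19.995844066143036
```

Call:
{"op": "drive_tool", "data": {
  "steps": [
    [1, -0.3, 0, 0, 0.02],
    [1, 0, 0, 0, 0.02],
    [1, 0, 0, 0, 0],
    [1, 0, 0, 0, 0]
  ]
}}

```text
clock: 7.52
position: [0.4842, -0.0982, 0.1172]
ee_rot: [-2.977, -1.003, 0.001]
force: [-2.6, 2.7, -12.3]
width: 0.13
gripper_force: 20.0
```

```bash
python3 st.py
```

```text
t 7.52 pos [ 0.4842 -0.0982  0.1172] yang -0.9209 z [-0.  0. -1.] j [-0.32  0.38  0.54  2.05 -0.28  0.78 -0.53] F [ -2.62   2.68 -12.3 ] T [0.7   0.781 0.019] w 0.13 19.996080994606018
```

Call:
{"op": "drive_tool", "data": {
  "steps": [
    [1, 0, 0, 0, 0.02],
    [1, 0, 0, 0, 0],
    [1, 0, 0, 0, 0]
  ]
}}

```text
clock: 7.77
position: [0.4842, -0.0982, 0.1172]
ee_rot: [-2.967, -1.033, 0.001]
force: [-2.7, 3.5, -12.5]
width: 0.131
gripper_force: 20.0
```

```bash
python3 st.py
```

```text
t 7.77 pos [ 0.4842 -0.0982  0.1172] yang -0.9009 z [-0.  0. -1.] j [-0.32  0.38  0.54  2.05 -0.28  0.78 -0.52] F [ -2.66   3.45 -12.5 ] T [0.783 0.958 0.033] w 0.131 19.996497631072998
```

Call:
{"op": "drive_tool", "data": {
  "steps": [
    [1, -0.3, 0.3, 0, 0.02],
    [1, 0, 0, 0, 0.02],
    [1, 0, 0, 0, 0],
    [1, 0, 0, 0, 0]
  ]
}}

```text
clock: 8.1
position: [0.4841, -0.0981, 0.1173]
ee_rot: [2.946, 1.092, 0.0]
force: [-3.1, 3.4, -12.8]
width: 0.129
gripper_force: 20.0
```

```bash
python3 st.py
```

```text
t 8.1 pos [ 0.4841 -0.0981  0.1173] yang -0.861 z [ 0. -0. -1.] j [-0.31  0.38  0.53  2.05 -0.27  0.78 -0.48] F [ -3.12   3.39 -12.76] T [0.513 0.81  0.024] w 0.129 19.995937943458557
```

Call:
{"op": "drive_tool", "data": {
  "steps": [
    [1, 0, 0, 0, 0.02],
    [1, 0, 0, 0, 0.01],
    [1, 0, 0, 0, 0],
    [1, 0, 0, 0, 0]
  ]
}}

```text
clock: 8.43
position: [0.4842, -0.0981, 0.1173]
ee_rot: [2.929, 1.136, 0.0]
force: [-3.4, 1.7, -12.9]
width: 0.132
gripper_force: 20.0
```

```bash
python3 st.py
```

```text
t 8.43 pos [ 0.4842 -0.0981  0.1173] yang -0.8311 z [ 0. -0. -1.] j [-0.3   0.38  0.52  2.05 -0.26  0.78 -0.46] F [ -3.44   1.65 -12.94] T [0.407 0.823 0.007] w 0.132 19.99599516391754
```

Call:
{"op": "drive_tool", "data": {
  "steps": [
    [1, -0.3, 0, 0, 0.02],
    [1, 0, 0, 0, 0.02],
    [1, 0, 0, 0, 0],
    [1, 0, 0, 0, 0]
  ]
}}

```text
clock: 8.77
position: [0.4841, -0.0981, 0.1173]
ee_rot: [2.905, 1.194, 0.001]
force: [-1.8, 1.5, -13.1]
width: 0.132
gripper_force: 20.0
```

```bash
python3 st.py
```

```text
t 8.77 pos [ 0.4841 -0.0981  0.1173] yang -0.7909 z [ 0. -0. -1.] j [-0.3   0.38  0.51  2.05 -0.26  0.77 -0.43] F [ -1.79   1.55 -13.06] T [0.359 0.568 0.046] w 0.132 19.99572515487671
```

Call:
{"op": "drive_tool", "data": {
  "steps": [
    [1, 0, 0, 0, 0.02],
    [1, 0, 0, 0, 0.01],
    [1, 0, 0, 0, 0],
    [1, 0, 0, 0, 0]
  ]
}}

```text
clock: 9.1
position: [0.4841, -0.0981, 0.1173]
ee_rot: [2.887, 1.237, 0.001]
force: [-2.0, 1.8, -12.2]
width: 0.127
gripper_force: 20.0
```

```bash
python3 st.py
```

```text
t 9.1 pos [ 0.4841 -0.0981  0.1173] yang -0.7611 z [ 0. -0. -1.] j [-0.29  0.38  0.5   2.05 -0.25  0.77 -0.4 ] F [ -2.01   1.79 -12.18] T [0.336 0.401 0.046] w 0.127 19.995777010917664
```

Call:
{"op": "drive_tool", "data": {
  "steps": [
    [1, 0, 0, 0, 0.02],
    [1, 0, 0, 0, 0.02],
    [1, 0, 0, 0, 0],
    [1, 0, 0, 0, 0]
  ]
}}

```text
clock: 9.43
position: [0.484, -0.098, 0.1173]
ee_rot: [2.862, 1.295, 0.0]
force: [0.0, 1.3, -12.7]
width: 0.13
gripper_force: 20.0
```

```bash
python3 st.py
```

```text
t 9.43 pos [ 0.484  -0.098   0.1173] yang -0.7209 z [ 0. -0. -1.] j [-0.28  0.38  0.49  2.05 -0.25  0.77 -0.37] F [ 1.000e-02  1.280e+00 -1.268e+01] T [0.305 0.286 0.014] w 0.13 19.995793104171753
```

Call:
{"op": "drive_tool", "data": {
  "steps": [
    [1, 0, 0, 0, 0.02],
    [1, 0, 0, 0, 0.01],
    [1, 0, 0, 0, 0],
    [1, 0, 0, 0, 0]
  ]
}}

```text
clock: 9.77
position: [0.484, -0.098, 0.1173]
ee_rot: [2.842, 1.338, 0.0]
force: [-0.5, 1.3, -12.1]
width: 0.128
gripper_force: 20.0
```

```bash
python3 st.py
```

```text
t 9.77 pos [ 0.484  -0.098   0.1173] yang -0.6911 z [ 0. -0. -1.] j [-0.28  0.37  0.48  2.05 -0.24  0.77 -0.34] F [ -0.5    1.33 -12.13] T [0.305 0.234 0.07 ] w 0.128 19.996013045310974
```

Call:
{"op": "drive_tool", "data": {
  "steps": [
    [1, 0, 0, 0, 0.02],
    [1, 0, 0, 0, 0.01],
    [1, 0, 0, 0, 0],
    [1, 0, 0, 0, 0]
  ]
}}

```text
clock: 10.1
position: [0.484, -0.098, 0.1173]
ee_rot: [2.822, 1.38, 0.0]
force: [0.3, 1.3, -12.8]
width: 0.128
gripper_force: 20.0
```

```bash
python3 st.py
```

```text
t 10.1 pos [ 0.484  -0.098   0.1173] yang -0.661 z [ 0. -0. -1.] j [-0.27  0.37  0.47  2.05 -0.24  0.77 -0.32] F [  0.34   1.35 -12.82] T [0.246 0.181 0.01 ] w 0.128 19.99521106481552
```

Call:
{"op": "drive_tool", "data": {
  "steps": [
    [1, 0, 0, 0, 0.02],
    [1, 0, 0, 0, 0.01],
    [1, 0, 0, 0, 0],
    [1, 0, 0, 0, 0]
  ]
}}

```text
clock: 10.43
position: [0.4841, -0.0981, 0.1173]
ee_rot: [2.801, 1.422, 0.001]
force: [1.5, 1.1, -13.1]
width: 0.13
gripper_force: 20.0
```

```bash
python3 st.py
```

```text
t 10.43 pos [ 0.4841 -0.0981  0.1173] yang -0.6314 z [ 0. -0. -1.] j [-0.27  0.37  0.46  2.05 -0.24  0.77 -0.29] F [  1.54   1.09 -13.08] T [ 0.143 -0.048 -0.292] w 0.13 20.049864649772644
```

That's the wall: Tz is −0.29 Nm, with contact near yaw −0.645. I'll back off to the notch middle (half the 2.5 mm clearance, about 0.046 rad) and lower while watching the force.

Call:
{"op": "drive_tool", "data": {
  "steps": [
    [1, 0, 0, 0, -0.02],
    [1, 0, 0, 0, -0.02],
    [1, 0, 0, 0, -0.02],
    [1, 0, 0, -1, 0],
    [1, 0, 0, -1, 0],
    [1, 0, 0, -0.5, 0],
    [1, 0, 0, -0.5, 0],
    [1, 0, 0, 0, 0]
  ]
}}

```text
clock: 11.1
position: [0.4839, -0.098, 0.1142]
ee_rot: [2.842, 1.338, 0.0]
force: [1.6, 1.5, -11.4]
width: 0.13
gripper_force: 20.0
```

```bash
python3 st.py
```

```text
t 11.1 pos [ 0.4839 -0.098   0.1142] yang -0.6909 z [ 0. -0. -1.] j [-0.27  0.38  0.48  2.05 -0.25  0.77 -0.34] F [  1.6    1.46 -11.41] T [ 0.212 -0.154 -0.023] w 0.13 19.992626309394836
```

Call:
{"op": "drive_tool", "data": {
  "steps": [
    [1, 0, 0, -0.7, 0],
    [1, 0, 0, -0.7, 0],
    [1, 0, 0, -0.6, 0],
    [1, 0, 0, 0, 0]
  ]
}}

```text
clock: 11.43
position: [0.4839, -0.098, 0.1122]
ee_rot: [2.842, 1.338, 0.0]
force: [1.2, 1.6, -11.5]
width: 0.128
gripper_force: 20.0
```

```bash
python3 st.py
```

```text
t 11.43 pos [ 0.4839 -0.098   0.1122] yang -0.691 z [ 0. -0. -1.] j [-0.27  0.38  0.48  2.05 -0.25  0.76 -0.34] F [  1.22   1.64 -11.46] T [ 0.175 -0.13  -0.007] w 0.128 19.992637038230896
```

Call:
{"op": "drive_tool", "data": {
  "steps": [
    [1, 0, 0, -0.5, 0],
    [1, 0, 0, -0.5, 0],
    [1, 0, 0, -0.5, 0],
    [1, 0, 0, 0, 0]
  ]
}}

```text
clock: 11.77
position: [0.4839, -0.098, 0.1107]
ee_rot: [2.842, 1.338, 0.0]
force: [0.9, 0.9, -10.7]
width: 0.132
gripper_force: 20.0
```

```bash
python3 st.py
```

```text
t 11.77 pos [ 0.4839 -0.098   0.1107] yang -0.6911 z [ 0. -0. -1.] j [-0.27  0.38  0.47  2.05 -0.25  0.76 -0.33] F [  0.88   0.92 -10.73] T [ 0.164 -0.179 -0.005] w 0.132 19.992894530296326
```

Call:
{"op": "drive_tool", "data": {
  "steps": [
    [1, 0, 0, -0.3, 0],
    [1, 0, 0, -0.2, 0],
    [1, 0, 0, 0, 0]
  ]
}}

```text
clock: 12.02
position: [0.484, -0.0981, 0.1106]
ee_rot: [2.843, 1.338, 0.001]
force: [-1.0, 0.4, -2.4]
width: 0.128
gripper_force: 20.0
```

```bash
python3 st.py
```

```text
t 12.02 pos [ 0.484  -0.0981  0.1106] yang -0.6912 z [ 0.  0. -1.] j [-0.27  0.38  0.47  2.05 -0.25  0.76 -0.33] F [-1.03  0.37 -2.38] T [ 0.268  0.361 -0.045] w 0.128 19.99557226896286
```

The lug is on the notch floor: the force dropped at height about 9.8 mm. Releasing and rising clear.

Call:
{"op": "drive_tool", "data": {
  "steps": [
    [0.8, 0, 0, 0, 0],
    [0.6, 0, 0, 0, 0],
    [0.3, 0, 0, 0, 0],
    [0, 0, 0, 0, 0],
    [0, 0, 0, 0, 0],
    [0, 0, 0, 0, 0],
    [0, 0, 0, 0, 0],
    [0, 0, 0, 0, 0],
    [0, 0, 0, 25, 0],
    [0, 0, 0, 30, 0],
    [0, 0, 0, 30, 0],
    [0, 12.6, -7.7, 0, -0.11],
    [0, 12.6, -7.7, 0, -0.11],
    [0, 12.6, -7.7, 0, -0.11],
    [0, 12.6, -7.7, 0, -0.11],
    [0, 12.6, -7.7, 0, -0.11]
  ]
}}

```text
clock: 13.35
position: [0.5474, -0.1368, 0.1954]
ee_rot: [-3.1, -0.508, -0.0]
force: [0.2, 0.1, -0.3]
width: 1.0
gripper_force: 0.0
```

```bash
python3 st.py
python3 - <<'E'
from h import *
d=cam("scene");d2=cam("top")
a=cv2.resize(d["image"][170:260,215:335],(480,360),interpolation=cv2.INTER_CUBIC); b=cv2.resize(d2["image"][170:250,300:400],(300,240),interpolation=cv2.INTER_CUBIC)
c=np.zeros((360,780,3),np.uint8);c[:,:480]=a;c[:240,480:]=b
cv2.imwrite("pics/s2.png",c[:,:,::-1])
E
```

```text
t 13.35 pos [ 0.5474 -0.1368  0.1954] yang -1.2462 z [ 0.  0. -1.] j [-0.32  0.41  0.65  1.8  -0.28  1.02 -0.81] F [ 0.21  0.11 -0.29] T [-0.03   0.191 -0.014] w 1.0 0.0
```

View pics/s2.png

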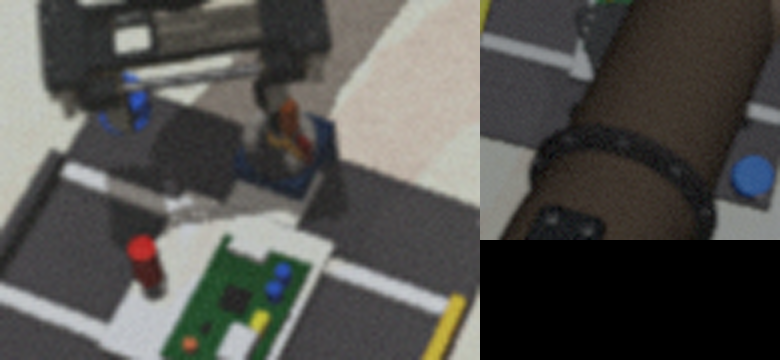

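The wing stays turned and raised, with its orange end beside the red wall at crop pixel (290,115). The post is at (145,250). Moving on to the post.

Call:
{"op": "drive_tool", "data": {
  "steps": [
    [0, 12.6, -7.6, 0, -0.11],
    [0, 12.6, -7.6, 0, -0.11],
    [0, 12.6, -7.6, 0, -0.11],
    [0, 12.6, -7.6, 0, -0.11],
    [0, 12.6, -7.4, 0, -0.11],
    [0, 0, 0, 0, 0],
    [0, 0, 0, -30, 0],
    [0, 0, 0, -30, 0],
    [0, 0, 0, -30, 0],
    [0, 0, 0, -20, 0],
    [0, 0, 0, -17, 0],
    [0, 0, 0, 0, 0],
    [1, 0, 0, 0, 0],
    [1, 0, 0, 0, 0],
    [1, 0, 0, 0, 0],
    [1, 0, 0, 0, 0],
    [1, 0, 0, 0, 0],
    [1, 0, 0, 0, 0],
    [1, 0, 0, 0, 0],
    [1, 0, 0, 0, 0]
  ],
  "grip_force": 10
}}

```text
clock: 15.12
position: [0.6099, -0.1743, 0.0684]
ee_rot: [3.123, -0.345, 0.0]
force: [0.1, 0.1, -0.4]
width: 0.468
gripper_force: 0.0
```

```bash
python3 st.py
```

```text
t 15.12 pos [ 0.6099 -0.1743  0.0684] yang -1.7909 z [ 0. -0. -1.] j [-0.24  0.69  0.67  1.75 -0.54  0.89 -1.12] F [ 0.09  0.14 -0.36] T [-0.006  0.208 -0.005] w 0.468 0.0
```

Call:
{"op": "drive_tool", "data": {
  "steps": [
    [1, 0, 0, 0, 0],
    [1, 0, 0, 0, 0],
    [1, 0, 0, 0, 0],
    [1, 0, 0, 0, 0],
    [1, 0, 0, 0, 0],
    [1, 0, 0, 0, 0]
  ],
  "grip_force": 10
}}

```text
clock: 15.62
position: [0.6098, -0.1744, 0.0682]
ee_rot: [3.122, -0.345, -0.0]
force: [0.0, -0.5, -0.3]
width: 0.235
gripper_force: 10.0
```

```bash
python3 st.py
```

```text
t 15.62 pos [ 0.6098 -0.1744  0.0682] yang -1.7912 z [-0. -0. -1.] j [-0.24  0.69  0.67  1.75 -0.54  0.89 -1.12] F [ 0.04 -0.47 -0.25] T [-0.124  0.165  0.046] w 0.235 9.999939054250717
```

Call:
{"op": "drive_tool", "data": {
  "steps": [
    [1, 0.9, 3.9, 0, 0],
    [1, 0.9, 3.9, 0, 0],
    [1, 0.9, 3.9, 0, 0],
    [1, 0.9, 3.9, 0, 0],
    [1, 0.9, 3.9, 0, 0]
  ]
}}

```text
clock: 16.03
position: [0.6146, -0.1544, 0.0682]
ee_rot: [3.122, -0.345, 0.0]
force: [1.4, -3.3, -2.6]
width: 0.239
gripper_force: 10.0
```

```bash
python3 st.py
```

```text
t 16.03 pos [ 0.6146 -0.1544  0.0682] yang -1.7909 z [ 0. -0. -1.] j [-0.27  0.69  0.67  1.75 -0.54  0.89 -1.15] F [ 1.37 -3.34 -2.56] T [-0.681 -0.05   0.036] w 0.239 9.999808073043823
```

Carriage slides freely (about 3 N). Continuing to near the stop.

Call:
{"op": "drive_tool", "data": {
  "steps": [
    [1, 1.2, 4.9, 0, 0],
    [1, 1.1, 4.9, 0, 0],
    [1, 1.2, 4.9, 0, 0],
    [1, 1.1, 4.9, 0, 0],
    [1, 1.2, 4.9, 0, 0],
    [1, 1.1, 4.9, 0, 0],
    [1, 1.2, 4.9, 0, 0],
    [1, 1.1, 4.9, 0, 0],
    [1, 1.2, 4.9, 0, 0],
    [1, 1.1, 4.9, 0, 0],
    [1, 1.2, 4.9, 0, 0],
    [1, 1.1, 4.9, 0, 0],
    [1, 1.2, 4.9, 0, 0],
    [1, 1.1, 4.9, 0, 0],
    [1, 1.1, 4.7, 0, 0]
  ]
}}

```text
clock: 17.28
position: [0.6321, -0.0811, 0.0683]
ee_rot: [3.122, -0.345, 0.001]
force: [3.9, -3.9, -5.3]
width: 0.235
gripper_force: 10.0
```

```bash
python3 st.py
```

```text
t 17.28 pos [ 0.6321 -0.0811  0.0683] yang -1.791 z [ 0.001 -0.    -1.   ] j [-0.39  0.7   0.68  1.74 -0.55  0.9  -1.26] F [ 3.94 -3.9  -5.3 ] T [-0.882 -0.767 -0.01 ] w 0.235 9.999628365039825
```

Call:
{"op": "drive_tool", "data": {
  "steps": [
    [1, 0.3, 1, 0, 0],
    [1, 0.2, 1, 0, 0],
    [1, 0.2, 1, 0, 0],
    [1, 0, 0, 0, 0]
  ]
}}

```text
clock: 17.62
position: [0.6328, -0.0782, 0.0683]
ee_rot: [3.122, -0.345, 0.001]
force: [4.2, -3.2, -5.3]
width: 0.237
gripper_force: 10.0
```

```bash
python3 st.py
```

```text
t 17.62 pos [ 0.6328 -0.0782  0.0683] yang -1.7908 z [ 0.001 -0.    -1.   ] j [-0.39  0.7   0.68  1.74 -0.55  0.9  -1.27] F [ 4.21 -3.16 -5.34] T [-0.673 -0.862 -0.012] w 0.237 9.999712407588959
```

Call:
{"op": "drive_tool", "data": {
  "steps": [
    [1, 0.1, 0.5, 0, 0],
    [1, 0.1, 0.5, 0, 0],
    [1, 0, 0, 0, 0]
  ]
}}

```text
clock: 17.87
position: [0.6329, -0.0776, 0.0683]
ee_rot: [3.122, -0.345, 0.001]
force: [5.3, -3.8, -6.7]
width: 0.235
gripper_force: 10.0
```

```bash
python3 st.py
```

```text
t 17.87 pos [ 0.6329 -0.0776  0.0683] yang -1.7912 z [ 0.001 -0.001 -1.   ] j [-0.4   0.7   0.68  1.74 -0.55  0.9  -1.27] F [ 5.34 -3.79 -6.69] T [-0.793 -0.887 -0.052] w 0.235 9.999640882015228
```

Call:
{"op": "drive_tool", "data": {
  "steps": [
    [1, 0.1, 0.5, 0, 0],
    [1, 0, 0, 0, 0]
  ]
}}

```text
clock: 18.03
position: [0.6329, -0.0776, 0.0683]
ee_rot: [3.121, -0.346, 0.001]
force: [4.5, -5.0, -5.9]
width: 0.237
gripper_force: 10.0
```

```bash
python3 st.py
```

```text
t 18.03 pos [ 0.6329 -0.0776  0.0683] yang -1.7916 z [ 0.001 -0.001 -1.   ] j [-0.4   0.7   0.68  1.74 -0.55  0.9  -1.27] F [ 4.5  -4.99 -5.89] T [-1.015 -0.803 -0.024] w 0.237 9.999074041843414
```

Call:
{"op": "drive_tool", "data": {
  "steps": [
    [1, 0, 0, 0, 0],
    [1, 0, 0.7, 0, 0],
    [1, 0, 0.7, 0, 0],
    [1, 0, 0, 0, 0]
  ],
  "grip_force": 25
}}

```text
clock: 18.37
position: [0.6329, -0.0776, 0.0683]
ee_rot: [3.12, -0.347, 0.002]
force: [5.2, -8.4, -7.9]
width: 0.232
gripper_force: 25.0
```

```bash
python3 st.py
```

```text
t 18.37 pos [ 0.6329 -0.0776  0.0683] yang -1.7926 z [ 0.001 -0.003 -1.   ] j [-0.4   0.7   0.68  1.74 -0.54  0.9  -1.27] F [ 5.16 -8.43 -7.95] T [-1.772 -0.973  0.047] w 0.232 24.997944831848145
```

The position is frozen while the force rises, so it is at the stop. Letting go and rising.

Call:
{"op": "drive_tool", "data": {
  "steps": [
    [0.7, 0, 0, 0, 0],
    [0.5, 0, 0, 0, 0],
    [0.2, 0, 0, 0, 0],
    [0, 0, 0, 0, 0],
    [0, 0, 0, 0, 0],
    [0, 0, 0, 0, 0],
    [0, 0, 0, 0, 0],
    [0, 0, 0, 15, 0],
    [0, 0, 0, 30, 0],
    [0, 0, 0, 35, 0],
    [0, 0, 0, 35, 0],
    [0, 0, 0, 35, 0],
    [0, -15, 20, 15, 0],
    [0, -25, 30, 0, 0],
    [0, -30, 40, 0, 0],
    [0, -25, 40, 0, 0],
    [0, -20, 40, 0, 0],
    [0, -20, 40, 0, 0],
    [0, 0, 0, 0, 0],
    [0, 0, 0, 0, 0]
  ],
  "grip_force": 10
}}

```text
clock: 20.03
position: [0.5069, 0.121, 0.2332]
ee_rot: [-3.123, 0.335, 0.001]
force: [0.4, -1.0, 0.2]
width: 0.999
gripper_force: 0.0
```

```bash
python3 st.py
python3 - <<'E'
from h import *
d=cam("scene");d2=cam("top")
a=cv2.resize(d["image"][150:310,155:395],(480,320),interpolation=cv2.INTER_CUBIC); b=cv2.resize(d2["image"][125:250,280:425],(320,276),interpolation=cv2.INTER_CUBIC)
a=cv2.resize(d["image"][175:300,195:350],(465,375),interpolation=cv2.INTER_CUBIC)
c=np.zeros((375,790,3),np.uint8);c[:,:465]=a;c[:276,470:]=b
cv2.imwrite("pics/s3.png",c[:,:,::-1])
for z,P in(("post100",(.6331,-.0773,.102)),("post90",(.6308,-.087,.102))): print(z,(proj(d,P)-[195,175])*3,proj(d2,P))
E
```

```text
t 20.03 pos [0.5069 0.121  0.2332] yang -1.7844 z [-0.001  0.001 -1.   ] j [-0.99  0.32  0.85  1.86 -0.27  1.08 -1.81] F [ 0.37 -1.    0.21] T [-0.115  0.169  0.027] w 0.999 0.0
post100 [258.42051822 204.24224341] [341.16743522 162.88542584]
post90 [249.058815   200.79861601] [344.29968664 163.70083662]
```

View pics/s3.png

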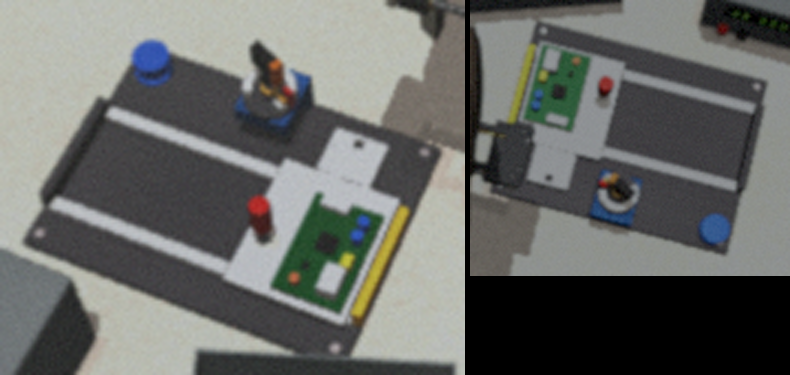

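The carriage is against the yellow stop: the post is at crop (259,202), against (258,204) expected. The plunger is turned and retracted, the reel is untouched and the arm is clear.

```bash
python3 -c "
from cell import arm
print(arm.sign_off())"
```

```text
the job is handed in; nothing more can be done
None
```

The plunger is resting in its notch, the carriage is at the yellow-end stop and released, the bystanders were not touched, and I handed the job in at about 20 s; the sign-off gave no verdict.

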